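Snap the retaining clip onto the reel spindle

TASK

The wire reel on the upright bench spindle has lost its retaining clip: take the spring clip with the finger tab that lies on the bench and push it sideways into the groove of the shaft, just above the steel washer on the reel, until it snaps fully home, then let go of it. The height of the groove varies and has to be felt; press gently, never harder than about 20 N, and do not knock the stand. Leave the other things where they are.

Things in the scene. Friction and masses are not known exactly. Their poses are not given: they have to be found in the camera images.
- stand_axis (a point): Point on the upright spindle's axis at the underside (z up) of the reel stand's round dark base (92 mm across, 12 mm high, fixed). Spindle, bottom to top: wire reel (56 mm across, 34 mm high), steel washer (48 mm across, 4 mm thick) on the reel, groove (shaft 14 mm across, 7 mm high) directly above the washer, round head (22 mm across, 18 mm high).
- clip_seat (a point): Centre of the seat of the loose spring clip, 2.5 mm above its underside; it lies on the spindle axis when the clip is fully home. The clip is a flat steel U, 5 mm thick, 28 mm wide, lying flat, open to its own x axis, z up. The bridge of the U is 7 mm behind this point, the lips of the arms are 7 mm ahead of it, their flared tips end 15 mm ahead of it.
- clip_tab (a point): Grasp point on the clip's upright finger tab, 31 mm behind the seat point (clip's own -x) and 24 mm above the clip's underside. The tab is a grey ribbed plastic block 12 mm wide (own y, the way to grip it), 22 mm long (own x) and 38 mm high from the clip's underside. Axes as the clip's: x towards the mouth, z up.
- stand: The reel stand with its spindle, reel and washer; origin as stand_axis. The spindle is locked at a height that varies: the washer's upper face is 53 to 98 mm above that point, is not reported and has to be felt. The groove is the same all round: the clip can be pushed on from any side.
- clip: The same clip, axes as clip_seat; origin at the underside below the seat centre. Its two sprung arms have round inner lips 9 mm apart; pushed with 6 to 10 N (some 15 N in all at the wrist, as the high grip presses the nose down) they spread over the 14 mm groove shaft and snap shut behind it. They cannot spread over the 22 mm head.
- jar: Small screw-cap jar, 37 mm across, 46 mm high, standing on the bench; origin at the centre of its underside. Leave it alone.
- tape: Roll of tape lying flat, 72 mm across, 19 mm high; origin at the centre of its underside. Leave it alone.
- tester: Flat battery tester with a white shell, 100x82x24 mm; origin at the centre of its underside. Leave it alone.
Things that resemble listed ones, but are neither listed nor needed, are in the scene too. What is shaped like the clip but green is not meant.

How it is judged:
On the way:
1. the clip has been lifted off the bench (height (world z) of clip_seat above 0.045 m), for 0.2 s.
At the end, for the whole second after the job is handed in: The clip sits in the spindle's groove: its seat centre within 2.5 mm of the spindle axis, 52 to 102 mm above the underside of the stand, tilted less than 0.14 rad, at rest and let go of (horizontal distance between clip_seat and stand_axis below 0.0025 m and z of clip_seat in the frame of stand between 0.052 and 0.102 m and angle between clip's own z axis and vertical below 0.14 rad and linear speed of clip below 0.02 m/s and contact force between clip and the fingers below 0.1 N); the robot touches nothing.
It fails at once if the clip is pressed against the stand with more than 30 N (contact force between clip and stand above 30 N).
It fails at once if the robot hits the stand (more than 15 N) (contact force between any of the fingers, the arm and stand above 15 N).
It fails at once if a bystander is moved by more than 20 mm (distance of any of jar, tape, tester from where it was at the start of the episode above 0.02 m).
It also fails if it takes over 48 s, if anything falls off the work surface, if the arm or the gripper's body presses on something with over 40 N, if the wrist force passes 120 N, or if a joint passes its speed limit or range.

ROBOT

A 7-joint arm with a two-finger parallel gripper is mounted at the origin on a cart in front of the work surface, level with it; the furniture and walls round the work are solid. World frame = base frame: x ahead of the robot, y to its left, z up, the work surface at z = 0. Lengths are in m, angles in rad, forces in N, time in s.
With the tool pointing down it reaches from about 0.4 to 0.85 m from the base axis. Payload 10.4 kg.
Tool frame: the origin (TCP) lies midway between the tips of the shut fingers; the grasp point (between the pads) lies manip.grip_depth behind it (manip.grip_depth is the distance from the TCP to the grasp point, in m); z points along the fingers, x is the direction in which the jaws open and shut, and the axes are right-handed (so a half turn about z gives the same grasp; the last joint's range is limited). The gripper opens to 85 mm and grips with 20 to 120 N. Pads are 22 mm wide; open, the fingers measure 114 mm over their backs; the gripper's body (76 mm by 85 mm) begins 54 mm behind the grasp point. The pads swing forward as they close: fully open they stand 13 mm farther back than shut.
Start: joints at [1.324, 0.332, -0.065, 1.46, 0.022, 1.35, -0.088], TCP at [0.139, -0.609, 0.231] pointing down, gripper open.
Joint ranges: [-2.6, 2.6], [-0.5, 2.12], [-1.47, 1.34], [0.16, 2.42], [-1.27, 4.41], [0.06, 2.06], [-2.6, 2.6]. Speed limits (rad/s): [2.22, 2.22, 2.79, 2.79, 3.14, 3.14, 3.14].

INTERFACE

Orientations are given as a unit quaternion [x, y, z, w].
In Python, from workcell import manip gives the robot as it stands. The module is installed in compiled form; this text tells all that it offers.
- The arm moves only by the tool send_rows, never from a script. Its argument "steps" is a list of rows, each a list of 2 entries, a list of its own where there are three numbers: the shift along the tool's x, y, z in m, then the turn about the tool's z in rad. In form: [[[x, y, z], spin], ...]. A call has exactly 8 rows; each row is the pose to reach, as a shift and turn from the pose commanded when the call began, along the tool's axes at that moment; what a row does not reach only later rows make up. A row lasts 1/8 s, in which the tool goes at most 62.5 mm and 10.7 degrees, less where a joint would pass 70% of its speed; a pose out of reach is approached as far as the arm can. A call with a gripper value outside its range is refused whole. "hand" is the opening, from 0 (shut) to 1 (fully open), set as the call begins (left out, the last holds). The fingers move at their own pace and stop on an object; "force" is the grip in N (left out, the last holds). Time passes only in rows, so rows that repeat a pose let the fingers close, or fill a call up. It gives the time, the measured TCP pose, the force and the opening at its end, in the units of the state.
- manip.get_obs(): the state, without advancing time (a new reading comes with each control period).
- manip.camera(name): name is "side" or "top"; returns (picture, depth): 480x640x3 uint8, red, green, blue; 480x640 float32, m along the optical axis (not along the pixel's ray), 0 where there is no reading.
- manip.camera_info(name): a dict with "intrinsics" (3x3 intrinsics, pixels), "dist_coeffs" ([k1, k2, p1, p2, k3] as OpenCV has them; the pictures are not rectified), "pose" (4x4, takes a point from camera to world coordinates). Camera axes: x right, y up, looking along -z (the intrinsics and any distortion apply to the point x, -y, -z); pixel columns grow to the right and rows downward; lengths in m; the calibration is good to about 2 mm. A picture is of the moment at which its call begins. camera_info takes no time and is no camera call.
- manip.hand_in(): hands the job in, once; it reports no verdict.
The state is a dict: "clock": time; "joint_pos": joint angles; "joint_velocities": joint speeds; "tau": joint torques, N m; "position": TCP position; "ee_rot": TCP orientation; "ft_force": force on the tool from outside, world axes, zero at the start; "torque": the same for the moment, N m; "grip_width": opening from 0.0 (shut) to 1.0 (fully open).
Only numpy, scipy, OpenCV 4.12 (cv2) and the standard library are available. Lean on these libraries where they do the work, as an engineer would, in place of code of your own. Each camera call takes 0.05 s, during which the arm holds its last target.

## Working session

There is one attempt and no reset: what is moved stays moved. The work goes in short steps, Python scripts to look and compute and a tool call to move; the robot and the scene stay as the last step left them, time stands still between calls to the robot, and variables do not carry over. Pictures are saved under pics/ and viewed, and the job is handed in when it is done.

Besides the shell and the picture viewer there is one more tool, called after "Emit:" as name([rows], argument=value, ...), one row to a line, values as JSON. send_rows: Moves the arm, as the interface text tells. Its arguments: {"type":"object","properties":{"steps":{"type":"array"},"hand":{"type":"number"},"force":{"type":"number"}},"required":["steps"]}

```bash
mkdir -p pics; cat > h.py <<'E'
import numpy as np, cv2
from workcell import manip
def grab(n,tag):
    im,d=manip.camera(n); np.savez(f'{tag}.npz',im=im,d=d)
    cv2.imwrite(f'pics/{tag}.png',im[:,:,::-1]); return im,d
def load(tag):
    z=np.load(f'{tag}.npz'); return z['im'],z['d']
def rays(n,uv):
    c=manip.camera_info(n); K=np.array(c['intrinsics'],float);D=np.array(c['dist_coeffs'],float);P=np.array(c['pose'],float)
    u=cv2.undistortPoints(np.array(uv,float).reshape(-1,1,2),K,D).reshape(-1,2)
    r=np.c_[u[:,0],-u[:,1],-np.ones(len(u))]
    return P[:3,3],r@P[:3,:3].T
def onplane(n,uv,z):
    o,r=rays(n,uv); return o+r*((z-o[2])/r[:,2])[:,None]
def bydepth(n,uv,dep):
    o,r=rays(n,uv); return o+r*np.asarray(dep).reshape(-1,1)
def cloud(n,d):
    v,u=np.mgrid[:480,:640]; uv=np.c_[u.ravel(),v.ravel()]
    p=bydepth(n,uv,d.ravel()); p[d.ravel()==0]=np.nan; return p.reshape(480,640,3)
E
python3 - <<'E'
from h import *
o=manip.get_obs(); print(o, manip.grip_depth)
for n in('top','side'):
    grab(n,n+'0'); c=manip.camera_info(n); print(n,np.round(c['pose'],3).tolist(),np.round(c['intrinsics'],1).tolist(),c['dist_coeffs'])
E
```

```text
{'clock': 0.0, 'joint_pos': array([ 1.32440578,  0.33287224, -0.06469925,  1.46091946,  0.02158069,
        1.34991364, -0.08851585]), 'joint_velocities': array([ 3.13156879e-04,  6.88559311e-04,  2.30025668e-04,  4.55450666e-05,
        1.05925944e-03, -1.63358165e-03, -1.21406864e-03]), 'tau': array([-1.48836352e-03, -6.25450587e+01,  4.81970957e-02, -3.91607845e+01,
        1.61367684e-02,  9.84110346e-03,  6.80184758e-05]), 'position': array([ 0.13862277, -0.60905226,  0.23052614]), 'ee_rot': array([ 7.81641333e-01, -6.23727764e-01, -5.68628078e-04, -4.23573810e-04]), 'ft_force': array([ 0.90951167, -0.58424075, -0.63254676]), 'torque': array([ 0.01824897, -0.05130441, -0.06354399]), 'grip_width': 0.9984157818691688} 0.0187
top [[0.026, 0.99, -0.136, 0.343], [-1.0, 0.028, 0.008, 0.257], [0.012, 0.135, 0.991, 0.877], [0.0, 0.0, 0.0, 1.0]] [[477.8, 0.0, 315.4], [0.0, 477.8, 245.2], [0.0, 0.0, 1.0]] [-0.092996  0.        0.        0.        0.      ]
side [[0.997, 0.061, -0.049, 0.409], [-0.075, 0.58, -0.811, -0.542], [-0.021, 0.812, 0.583, 0.629], [0.0, 0.0, 0.0, 1.0]] [[515.1, 0.0, 330.6], [0.0, 515.1, 239.3], [0.0, 0.0, 1.0]] [-0.08448734  0.          0.          0.          0.        ]
```

View pics/top0.png

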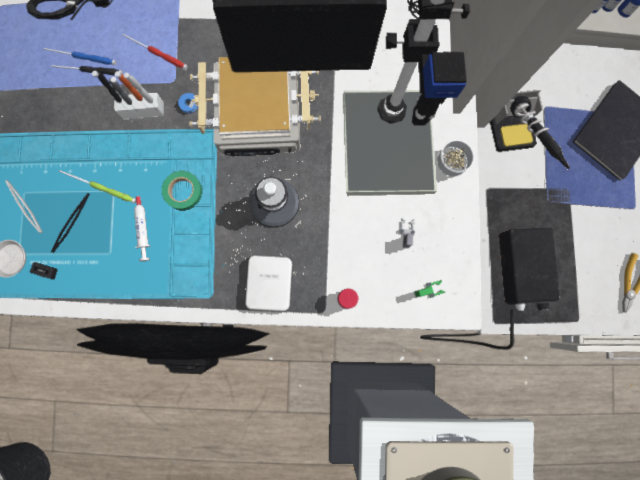

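View pics/side0.png

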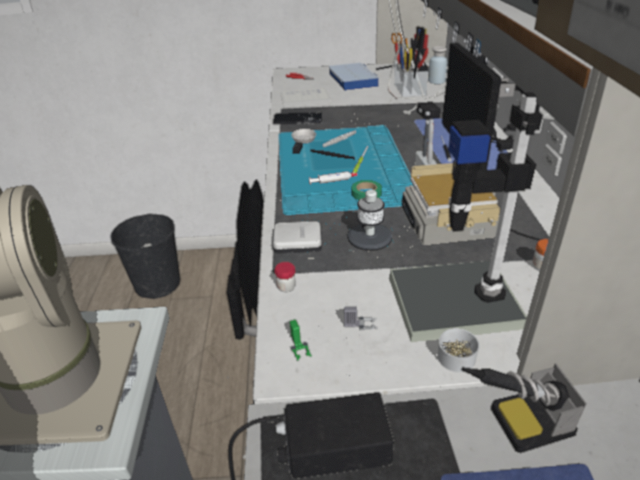

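Top view: the grey clip with its tab is at about (407,233), the green lookalike is at (430,289), and the stand is at (272,197). Side view: the grey clip is at (358,318), the green one at (298,340), and the stand at (370,220). The grey one is the clip meant, because green is excluded. I'll confirm it in enlarged crops.

```bash
python3 - <<'E'
from h import *
for n,(u,v) in (('top',(407,233)),('side',(360,318))):
    im,d=load(n+'0'); c=im[v-30:v+30,u-35:u+35]
    a=cv2.resize(c[:,:,::-1],None,fx=8,fy=8,interpolation=cv2.INTER_CUBIC); cv2.imwrite(f'pics/clip_{n}.png',a)
for n,(u,v) in (('top',(272,200)),('side',(370,222))):
    im,d=load(n+'0'); c=im[v-35:v+35,u-40:u+40]
    a=cv2.resize(c[:,:,::-1],None,fx=8,fy=8,interpolation=cv2.INTER_CUBIC); cv2.imwrite(f'pics/stand_{n}.png',a)
for n in('top','side'):
    im,d=load(n+'0');P=cloud(n,d); np.save(n+'_P.npy',P)
    pts={'top':[(407,222),(404,236),(410,243),(272,187),(272,197),(272,218),(290,210)],'side':[(351,315),(365,322),(370,197),(370,215),(370,240)]}[n]
    for u,v in pts: print(n,u,v,np.round(P[v,u],4))
E
```

```text
top 407 222 [5.121e-01 7.880e-02 5.000e-04]
top 404 236 [0.4842 0.0859 0.0076]
top 410 243 [0.4669 0.081  0.038 ]
top 272 187 [0.5421 0.324  0.1146]
top 272 197 [0.5318 0.3257 0.0872]
top 272 218 [0.5101 0.3306 0.0124]
top 290 210 [0.5259 0.298  0.0126]
side 351 315 [0.4768 0.0754 0.0283]
side 365 322 [ 0.5024  0.0875 -0.0024]
side 370 197 [0.5403 0.3189 0.1067]
side 370 215 [0.5392 0.305  0.0737]
side 370 240 [0.5405 0.3042 0.0133]
```

View pics/clip_top.png

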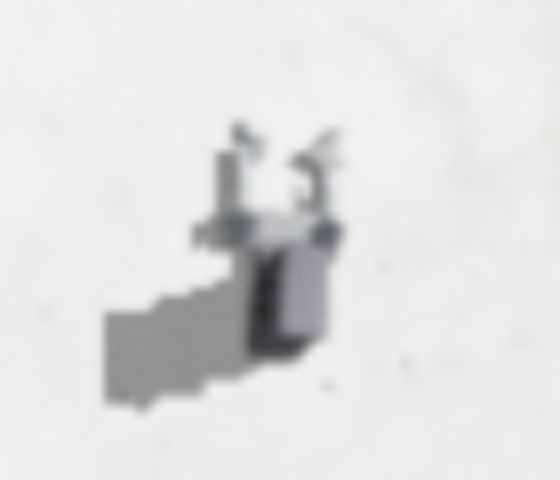

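View pics/clip_side.png

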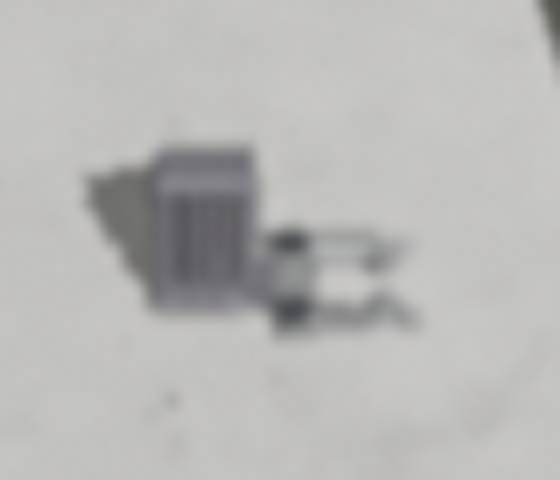

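View pics/stand_top.png

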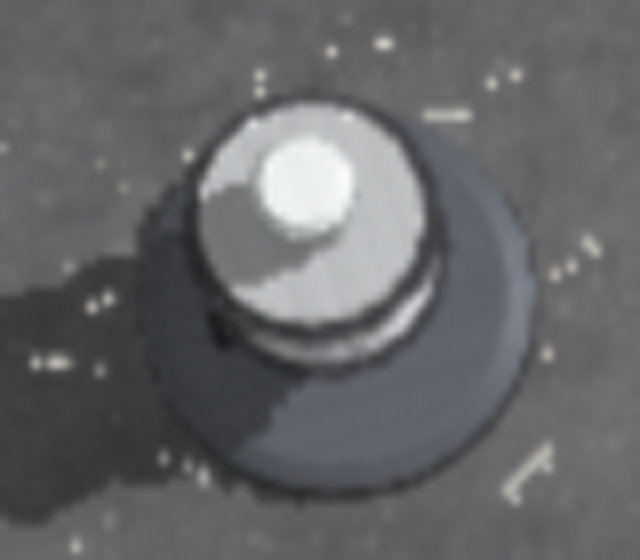

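View pics/stand_side.png

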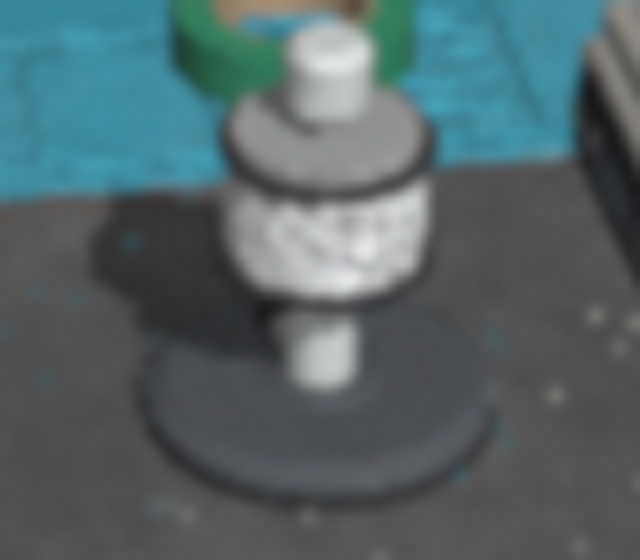

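The grey clip (top 407,233) has a ribbed grey tab with its mouth towards +x, so it is the one. The washer and head are clearly visible. Next I'll measure positions.

```bash
python3 - <<'E'
from h import *
def circ(p):
    A=np.c_[2*p,np.ones(len(p))]; s=np.linalg.lstsq(A,(p**2).sum(1),rcond=None)[0]; return s[:2],np.sqrt(s[2]+s[:2]@s[:2])
for n in('top','side'):
    im,d=load(n+'0');P=np.load(n+'_P.npy'); 
    near=np.hypot(P[...,0]-.54,P[...,1]-.325)<.07
    z=P[...,2]
    h,e=np.histogram(z[near&(z>.02)],bins=np.arange(.02,.13,.002)); print(n,[(round(a,3),int(b)) for a,b in zip(e,h) if b])
    for nm,lo,hi in(('base',.009,.016),('washer',.082,.092),('head',.108,.12)):
        m=(near&(z>lo)&(z<hi)).astype(np.uint8)
        cs,_=cv2.findContours(m,cv2.RETR_EXTERNAL,cv2.CHAIN_APPROX_NONE); c=max(cs,key=cv2.contourArea)[:,0]
        hull=cv2.convexHull(c)[:,0]
        zz=np.median(z[m>0]); q=onplane(n,c,zz)[:,:2]; cc,r=circ(q); (ec,es,ea)=cv2.minEnclosingCircle((q*1000).astype(np.float32))[0]+(0,) if 0 else (*cv2.minEnclosingCircle((q*1000).astype(np.float32))[0],0)
        print(n,nm,'z',round(zz,4),'N',m.sum(),'fit',np.round(cc,4),round(r,4),'enc',round(ec,1),round(es,1),round(cv2.minEnclosingCircle((q*1000).astype(np.float32))[1],1))
    near=(np.hypot(P[...,0]-.49,P[...,1]-.08)<.05)
    m=near&(z>.033)&(z<.043); q=P[m]; print(n,'tabtop',m.sum(),np.round(q.mean(0),4), cv2.minAreaRect((q[:,:2]*1000).astype(np.float32)))
    m=near&(z>.003)&(z<.009)
    v,u=np.where(near&(z>.012)); print(u.min(),u.max(),v.min(),v.max())
E
```

```text
top [(np.float64(0.048), 4), (np.float64(0.05), 24), (np.float64(0.052), 42), (np.float64(0.054), 19), (np.float64(0.056), 3), (np.float64(0.058), 4), (np.float64(0.06), 6), (np.float64(0.062), 6), (np.float64(0.064), 5), (np.float64(0.066), 2), (np.float64(0.068), 3), (np.float64(0.07), 1), (np.float64(0.078), 1), (np.float64(0.08), 26), (np.float64(0.082), 105), (np.float64(0.084), 106), (np.float64(0.086), 242), (np.float64(0.088), 162), (np.float64(0.09), 18), (np.float64(0.092), 1), (np.float64(0.094), 1), (np.float64(0.096), 5), (np.float64(0.098), 3), (np.float64(0.1), 6), (np.float64(0.102), 3), (np.float64(0.104), 6), (np.float64(0.106), 3), (np.float64(0.108), 18), (np.float64(0.11), 47), (np.float64(0.112), 51), (np.float64(0.114), 17)]
top base z 0.0116 N 841 fit [0.5404 0.3282] 0.0395 enc 540.5 328.7 45.8
top washer z 0.087 N 633 fit [0.5408 0.3288] 0.0267 enc 540.7 328.6 27.9
top head z 0.112 N 133 fit [0.5409 0.3289] 0.0101 enc 540.9 328.7 10.8
top tabtop 75 [0.4734 0.082  0.0373] ((474.2138977050781, 82.18380737304688), (10.795879364013672, 22.472068786621094), 89.465
[... 782 characters left out ...]
088), 105), (np.float64(0.09), 12), (np.float64(0.092), 2), (np.float64(0.094), 3), (np.float64(0.096), 8), (np.float64(0.098), 12), (np.float64(0.1), 10), (np.float64(0.102), 6), (np.float64(0.104), 11), (np.float64(0.106), 10), (np.float64(0.108), 13), (np.float64(0.11), 15), (np.float64(0.112), 27), (np.float64(0.114), 8)]
side base z 0.012 N 743 fit [0.5413 0.3214] 0.0399 enc 542.1 324.0 46.1
side washer z 0.0876 N 290 fit [0.5419 0.3206] 0.025 enc 542.0 322.2 29.3
side head z 0.1124 N 63 fit [0.5424 0.3244] 0.0112 enc 542.6 324.3 12.8
side tabtop 79 [0.4754 0.0792 0.0371] ((475.5836181640625, 80.00682067871094), (12.234533309936523, 19.993457794189453), 83.8560791015625)
344 356 307 323
```

```bash
python3 - <<'E'
from h import *
def s(n,l,u0,v0,z): 
    p=onplane(n,np.array(l)/8+[u0,v0]-0.44,z)[:,:2]; return p
for n,b,t,u0,v0,tt in(('top',[(237,222),(325,232)],[(240,130),(333,135)],372,203,[(302,293)]),('side',[(290,240),(293,312)],[(402,245),(415,322)],325,288,[(205,160)])):
    B=s(n,b,u0,v0,.006);T=s(n,t,u0,v0,.005);TT=s(n,tt,u0,v0,.038)
    print(n,np.round(B,4).tolist(),np.round(T,4).tolist(),np.round(TT,4))
    w=B[0]-B[1]; print('yaw bridge',np.degrees(np.arctan2(-w[0],w[1])),'mids', B.mean(0),T.mean(0)); w=T.mean(0)-TT[0]; print('yaw tips-tab',np.degrees(np.arctan2(w[1],w[0])),np.linalg.norm(w))
o=manip.get_obs()
from scipy.spatial.transform import Rotation as R
print(R.from_quat(o['ee_rot']).as_matrix().round(3))
E
```

```text
top [[0.495, 0.0908], [0.4933, 0.0702]] [[0.517, 0.0899], [0.5165, 0.068]] [[0.4738 0.0823]]
yaw bridge -4.849477773080798 mids [0.49413282 0.08050559] [0.51671491 0.07897795]
yaw tips-tab -4.374696503611263 0.043051383878493506
side [[0.4954, 0.0904], [0.4934, 0.069]] [[0.5192, 0.0875], [0.5186, 0.0646]] [[0.4762 0.0831]]
yaw bridge -5.309402236921316 mids [0.49436713 0.07972458] [0.51886955 0.07606273]
yaw tips-tab -9.375345541738321 0.043217272879249
[[ 0.222 -0.975 -0.   ]
 [-0.975 -0.222  0.001]
 [-0.001  0.    -1.   ]]
```

```bash
cat >> h.py <<'E'
from scipy.spatial.transform import Rotation as R
def rel(targets,o=None):
    o=o or manip.get_obs(); M=R.from_quat(o['ee_rot']).as_matrix()
    for t in targets: print(t,'->',np.round(M.T@(np.array(t)-o['position']),4))
E
python3 - <<'E'
from h import *
rel([(.39,-.35,.24),(.46,-.1,.22),(.4745,.0815,.15),(.4745,.0815,.09)])
for n in('top','side'):
    P=np.load(n+'_P.npy'); 
    for (x,y) in [(.39,-.35),(.46,-.1),(.45,-.2),(.54,-.1),(.5,.2)]:
        m=np.hypot(P[...,0]-x,P[...,1]-y)<.08; print(n,x,y,m.sum(),np.nanmax(np.r_[P[...,2][m],-1]))
E
```

```text
(0.39, -0.35, 0.24) -> [-0.1968 -0.3026 -0.0092]
(0.46, -0.1, 0.22) -> [-0.425  -0.4264  0.0111]
(0.4745, 0.0815, 0.15) -> [-0.5987 -0.4808  0.0813]
(0.4745, 0.0815, 0.09) -> [-0.5986 -0.4808  0.1413]
top 0.39 -0.35 3791 0.00933606372515261
top 0.46 -0.1 6183 0.05417973996062131
top 0.45 -0.2 4159 0.05417973996062131
top 0.54 -0.1 5302 0.15548303648174844
top 0.5 0.2 5745 0.025373074205027213
side 0.39 -0.35 0 -1.0
side 0.46 -0.1 6437 0.0538620109724689
side 0.45 -0.2 7103 0.0538620109724689
side 0.54 -0.1 7465 0.1569879086380913
side 0.5 0.2 3681 0.02467410121717406
```

Emit:
send_rows([
  [[-0.034,-0.052,0],0.04],
  [[-0.068,-0.104,0],0.08],
  [[-0.1,-0.154,0],0.12],
  [[-0.135,-0.206,0],0.16],
  [[-0.168,-0.258,-0.004],0.2],
  [[-0.2,-0.303,-0.009],0.24],
  [[-0.245,-0.335,-0.009],0.28],
  [[-0.29,-0.36,-0.009],0.31],
], hand=1, force=60)

```text
clock: 1.1
position: [0.4261, -0.2446, 0.24]
ee_rot: [-0.676, 0.737, 0.0, 0.0]
ft_force: [0.5, -1.1, 0.2]
grip_width: 1.0
```

```bash
python3 - <<'E'
from h import *
o=manip.get_obs();print(o['clock'],o['position'],R.from_quat(o['ee_rot']).as_matrix().round(3).tolist(),o['ft_force'])
rel([(.46,-.1,.22),(.4745,.0815,.15),(.4745,.0815,.08)])
E
```

```text
1.1 [ 0.42605077 -0.24464126  0.2400025 ] [[-0.086, -0.996, -0.0], [-0.996, 0.086, 0.0], [-0.0, 0.0, -1.0]] [ 0.49539026 -1.12449909  0.18722647]
(0.46, -0.1, 0.22) -> [-0.147  -0.0213  0.02  ]
(0.4745, 0.0815, 0.15) -> [-0.3291 -0.0202  0.0901]
(0.4745, 0.0815, 0.08) -> [-0.3291 -0.0202  0.1601]
```

Emit:
send_rows([
  [[-0.05,-0.01,0],0],
  [[-0.1,-0.02,0.01],0],
  [[-0.15,-0.021,0.02],0],
  [[-0.21,-0.021,0.03],0],
  [[-0.265,-0.02,0.05],0],
  [[-0.31,-0.02,0.08],0],
  [[-0.329,-0.02,0.12],0],
  [[-0.329,-0.02,0.15],0],
])

```text
clock: 2.1
position: [0.4729, 0.0812, 0.0887]
ee_rot: [-0.677, 0.736, 0.001, -0.0]
ft_force: [-0.1, -0.9, 0.1]
grip_width: 1.003
```

```bash
python3 - <<'E'
from h import *
o=manip.get_obs();print(o['clock'],o['position'],o['joint_pos'].round(2),o['ft_force'])
grab('side','side1');grab('top','top1')
rel([(.4745,.0815,.08),(.4745,.0815,.006)])
im,d=load('side1');cv2.imwrite('pics/side1c.png',cv2.resize(im[230:380,260:460,::-1],None,fx=4,fy=4))
E
```

```text
2.1 [0.47285314 0.081162   0.08870245] [ 0.39  0.22 -0.71  1.97  0.17  1.01 -2.05] [-0.09193773 -0.92120486  0.08895836]
(0.4745, 0.0815, 0.08) -> [-0.0026 -0.0031  0.0074]
(0.4745, 0.0815, 0.006) -> [-0.0026 -0.0035  0.0814]
```

View pics/side1c.png

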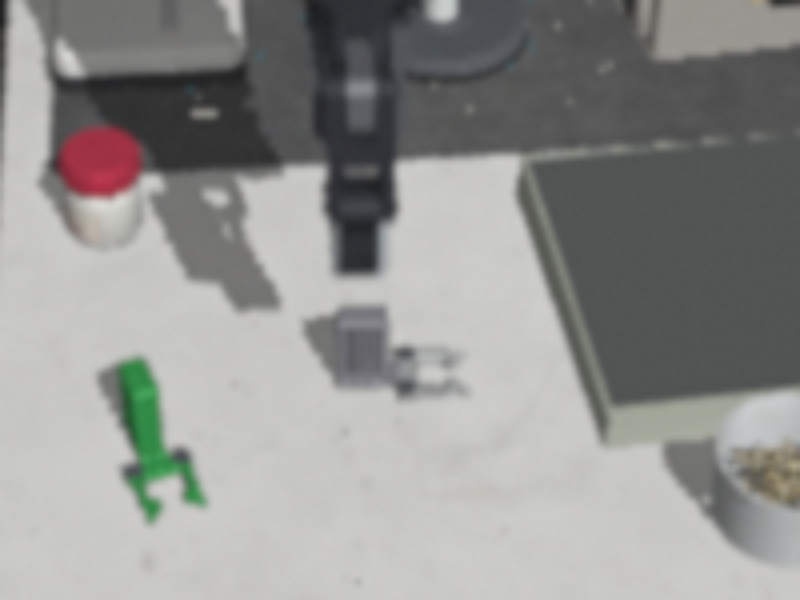

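View pics/top1.png

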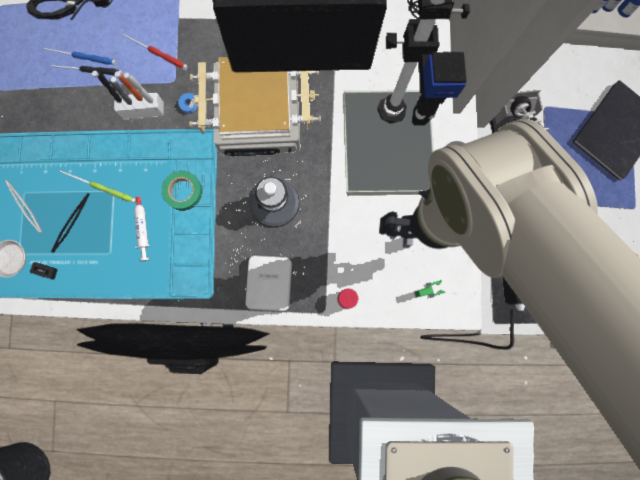

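The side crop shows the open fingers straddling the tab, with the tab at crop (362,345) and the fingertips above it at (358,260). I'll descend and grip.

Emit:
send_rows([
  [[0,0,0.02],0],
  [[0,0,0.04],0],
  [[0,0,0.055],0],
  [[0,0,0.065],0],
  [[0,0,0.075],0],
  [[0,0,0.082],0],
  [[0,0,0.082],0],
  [[0,0,0.082],0],
])

```text
clock: 3.2
position: [0.4739, 0.0794, 0.0086]
ee_rot: [-0.676, 0.737, -0.0, 0.0]
ft_force: [-0.0, 0.3, 0.4]
grip_width: 1.002
```

```bash
python3 - <<'E'
from h import *
o=manip.get_obs();print(o['clock'],o['position'],o['joint_pos'].round(2),o['ft_force'])
grab('side','side2')
im,d=load('side2');cv2.imwrite('pics/side2c.png',cv2.resize(im[260:360,300:430,::-1],None,fx=6,fy=6))
E
```

```text
3.2 [0.47390742 0.07938357 0.00861175] [ 0.34  0.36 -0.66  2.02  0.29  0.85 -2.15] [-0.00971419  0.30700485  0.35358569]
```

View pics/side2c.png

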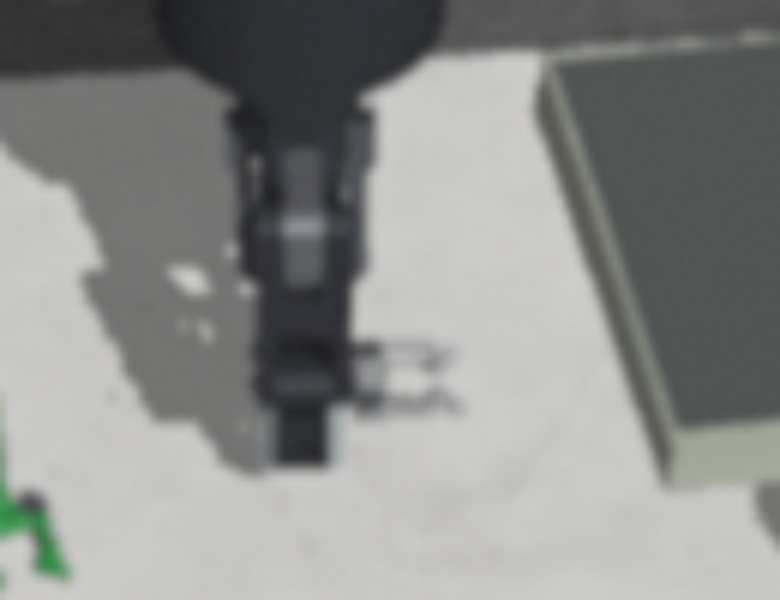

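The fingers straddle the tab, with the clip arms at crop (410,380). I'll go 2 mm lower and close.

Emit:
send_rows([
  [[0,0,0.002],0],
  [[0,0,0.002],0],
  [[0,0,0.002],0],
  [[0,0,0.002],0],
  [[0,0,0.002],0],
  [[0,0,0.002],0],
  [[0,0,0.002],0],
  [[0,0,0.002],0],
], hand=0, force=80)

```text
clock: 4.25
position: [0.4738, 0.0794, 0.0065]
ee_rot: [-0.676, 0.737, -0.0, 0.0]
ft_force: [-0.9, 1.0, 4.8]
grip_width: 0.128
```

Emit:
send_rows([
  [[0,0,0],0],
  [[0,0,0],0],
  [[0,0,-0.015],0],
  [[0,0,-0.04],0],
  [[0,0,-0.07],0],
  [[0,0,-0.1],0],
  [[0,0,-0.125],0],
  [[0,0,-0.13],0],
])

```text
clock: 5.25
position: [0.4745, 0.0795, 0.1382]
ee_rot: [-0.676, 0.737, -0.001, 0.001]
ft_force: [-0.1, 0.0, -1.0]
grip_width: 0.128
```

```bash
python3 - <<'E'
from h import *
o=manip.get_obs();print(o['clock'],o['position'],o['joint_pos'].round(2),o['ft_force'],o['grip_width'])
grab('side','side3')
im,d=load('side3');cv2.imwrite('pics/side3c.png',cv2.resize(im[180:330,260:460,::-1],None,fx=4,fy=4))
E
```

```text
5.25 [0.4744849  0.07945664 0.13823763] [ 0.42  0.15 -0.73  1.92  0.12  1.11 -2.01] [-0.11334376  0.04311198 -0.9820712 ] 0.12845874479302827
```

View pics/side3c.png

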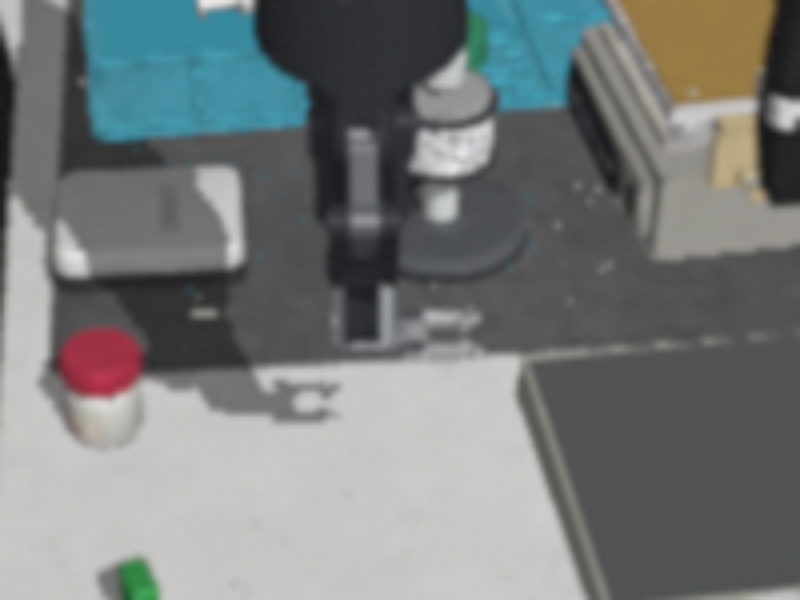

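The clip is held level and lifted, with its arms at crop (450,330). Next is a staging point in front of the spindle.

Emit:
send_rows([
  [[-0.03,0.005,0],-0.05],
  [[-0.065,0.012,0],-0.1],
  [[-0.105,0.02,0],-0.16],
  [[-0.145,0.028,0],-0.22],
  [[-0.18,0.034,0.003],-0.28],
  [[-0.205,0.038,0.006],-0.33],
  [[-0.22,0.04,0.006],-0.35],
  [[-0.22,0.04,0.006],-0.35],
])

```text
clock: 6.3
position: [0.4522, 0.3024, 0.1298]
ee_rot: [0.794, -0.608, -0.0, 0.0]
ft_force: [-0.9, 0.2, -0.7]
grip_width: 0.124
```

```bash
python3 - <<'E'
from h import *
o=manip.get_obs();print(o['clock'],o['position'],o['joint_pos'].round(2),o['ft_force'],R.from_quat(o['ee_rot']).as_matrix().round(3).tolist())
for n,(u,v) in(('side',(350,210)),('top',(272,215))):
    im,d=grab(n,n+'4')
    cv2.imwrite(f'pics/{n}4c.png',cv2.resize(im[v-50:v+50,u-65:u+65,::-1],None,fx=6,fy=6,interpolation=cv2.INTER_CUBIC))
E
```

```text
6.3 [0.45220425 0.30243085 0.12977578] [ 0.06  0.36 -0.86  1.76  0.3   1.15 -2.2 ] [-0.93959094  0.18852549 -0.65059018] [[0.262, -0.965, -0.001], [-0.965, -0.262, 0.0], [-0.0, 0.001, -1.0]]
```

View pics/side4c.png

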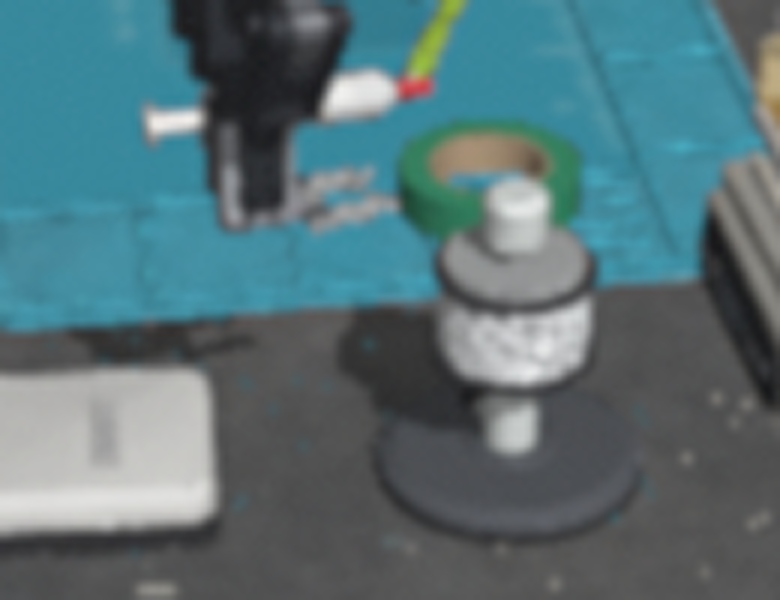

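View pics/top4c.png

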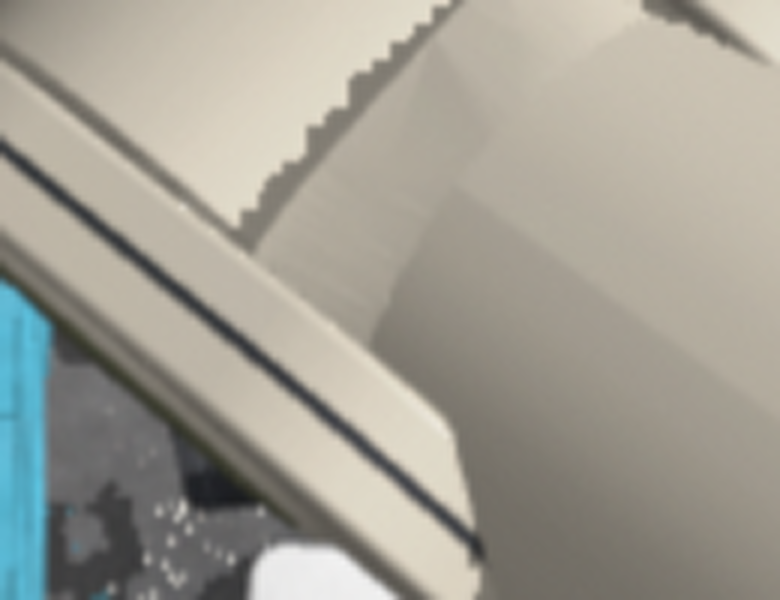

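```bash
python3 - <<'E'
from h import *
f=lambda l:np.array(l,float)/6+[285,160]-.4
t=onplane('side',f([(372,172),(397,203)]),.1265); print('tips',t.round(4),t.mean(0).round(4),'exp',np.array([.4522,.3024])+.046*np.array([.965,.262]))
t=onplane('side',f([(322,182),(315,222)]),.1265); print('bridge ends',t.round(4))
for z in(.111,.113,.115): print('head',z,onplane('side',f([(519,188)]),z).round(4))
im,d=load('side4');P=cloud('side',d)
m=(np.hypot(P[...,0]-.49,P[...,1]-.314)<.03)&(P[...,2]>.115)
v,u=np.where(m);print(m.sum(),P[m].mean(0)); 
m[:, :int(285+290/6)]=0; print(m.sum(),np.median(P[m],0))
m=(np.hypot(P[...,0]-.542,P[...,1]-.325)<.014)&(P[...,2]>.108)
print('head top z pct',np.percentile(P[m][:,2],[50,80,90]))
# washer far from head
r=np.hypot(P[...,0]-.542,P[...,1]-.323); m=(r>.013)&(r<.02)&(P[...,2]>.07); print('washer',np.median(P[m],0),m.sum())
E
```

```text
tips [[0.4948 0.3237 0.1265]
 [0.5007 0.3033 0.1265]] [0.4977 0.3135 0.1265] exp [0.49659  0.314452]
bridge ends [[0.4781 0.3191 0.1265]
 [0.4737 0.2944 0.1265]]
head 0.111 [[0.5446 0.3346 0.111 ]]
head 0.113 [[0.5441 0.3312 0.113 ]]
head 0.115 [[0.5436 0.3279 0.115 ]]
458 [0.49433814 0.29613904 0.32151565]
457 [0.49219559 0.29371667 0.34609236]
head top z pct [0.11215943 0.11355955 0.11422336]
washer [0.53913925 0.30959654 0.08634061] 165
```

The measured tips match the kinematics to about 1 mm. The spindle axis is at about (0.542, 0.328), and the washer is expected near z = 0.089. I'll move over the washer rim and come down.

Emit:
send_rows([
  [[0,-0.01,0],0],
  [[-0.001,-0.02,0],0],
  [[-0.001,-0.031,0],0],
  [[-0.001,-0.031,0.005],0],
  [[-0.001,-0.031,0.01],0],
  [[-0.001,-0.031,0.017],0],
  [[-0.001,-0.031,0.023],0],
  [[-0.001,-0.031,0.025],0],
])

```text
clock: 7.4
position: [0.4821, 0.3107, 0.1047]
ee_rot: [0.794, -0.608, -0.0, 0.0]
ft_force: [-1.1, 0.3, -0.4]
grip_width: 0.127
```

```bash
python3 - <<'E'
from h import *
o=manip.get_obs();print(o['clock'],o['position'],o['joint_pos'].round(2),o['ft_force'],o['torque'])
for n,(u,v) in(('side',(350,210)),):
    im,d=grab(n,n+'5')
    cv2.imwrite(f'pics/{n}5c.png',cv2.resize(im[v-50:v+50,u-65:u+65,::-1],None,fx=6,fy=6,interpolation=cv2.INTER_CUBIC))
E
```

```text
7.4 [0.48212864 0.31073441 0.10472075] [ 0.02  0.45 -0.83  1.71  0.36  1.14 -2.22] [-1.05301188  0.27657855 -0.4295908 ] [-0.06146922 -0.04524488  0.02372912]
```

View pics/side5c.png

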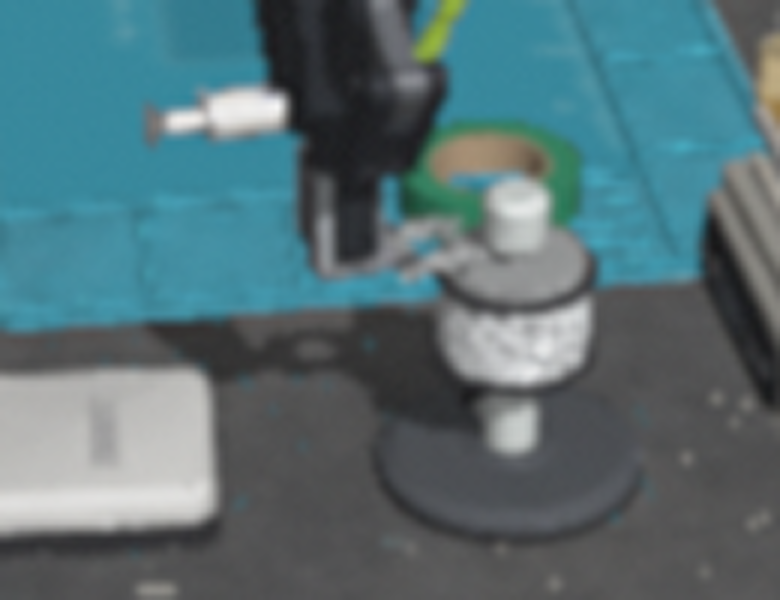

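The clip tips at crop (460,230)/(480,258) are clear of the head (518,220) and above the washer rim. Next I'll feel downward.

Emit:
send_rows([
  [[0,0,0.001],0],
  [[0,0,0.002],0],
  [[0,0,0.003],0],
  [[0,0,0.004],0],
  [[0,0,0.005],0],
  [[0,0,0.005],0],
  [[0,0,0.005],0],
  [[0,0,0.005],0],
])

```text
clock: 8.45
position: [0.4824, 0.311, 0.1003]
ee_rot: [0.794, -0.608, 0.0, -0.0]
ft_force: [0.4, -0.2, -0.9]
grip_width: 0.129
```

Emit:
send_rows([
  [[0,0,0.0005],0],
  [[0,0,0.001],0],
  [[0,0,0.0015],0],
  [[0,0,0.002],0],
  [[0,0,0.002],0],
  [[0,0,0.002],0],
  [[0,0,0.002],0],
  [[0,0,0.002],0],
])

```text
clock: 9.45
position: [0.4824, 0.3109, 0.0983]
ee_rot: [0.794, -0.608, 0.0, 0.0]
ft_force: [0.1, -0.1, -0.9]
grip_width: 0.13
```

Emit:
send_rows([
  [[0,0,0.0005],0],
  [[0,0,0.001],0],
  [[0,0,0.001],0],
  [[0,0,0.001],0],
  [[0,0,0.001],0],
  [[0,0,0.001],0],
  [[0,0,0.001],0],
  [[0,0,0.001],0],
])

```text
clock: 10.45
position: [0.4824, 0.3109, 0.0973]
ee_rot: [0.794, -0.608, 0.0, 0.0]
ft_force: [0.3, -0.6, -0.5]
grip_width: 0.127
```

Emit:
send_rows([
  [[0,0,0.0005],0],
  [[0,0,0.001],0],
  [[0,0,0.001],0],
  [[0,0,0.001],0],
  [[0,0,0.001],0],
  [[0,0,0.001],0],
  [[0,0,0.001],0],
  [[0,0,0.001],0],
])

```text
clock: 11.45
position: [0.4824, 0.3109, 0.0963]
ee_rot: [0.794, -0.608, 0.0, 0.0]
ft_force: [1.0, -0.5, -1.0]
grip_width: 0.126
```

Emit:
send_rows([
  [[0,0,0.0005],0],
  [[0,0,0.001],0],
  [[0,0,0.001],0],
  [[0,0,0.001],0],
  [[0,0,0.001],0],
  [[0,0,0.001],0],
  [[0,0,0.001],0],
  [[0,0,0.001],0],
])

```text
clock: 12.45
position: [0.4824, 0.311, 0.0953]
ee_rot: [0.794, -0.608, 0.0, 0.0]
ft_force: [0.5, 0.4, -0.3]
grip_width: 0.127
```

Emit:
send_rows([
  [[0,0,0.0005],0],
  [[0,0,0.001],0],
  [[0,0,0.001],0],
  [[0,0,0.001],0],
  [[0,0,0.001],0],
  [[0,0,0.001],0],
  [[0,0,0.001],0],
  [[0,0,0.001],0],
])

```text
clock: 13.45
position: [0.4825, 0.311, 0.0944]
ee_rot: [0.794, -0.608, 0.0, -0.0]
ft_force: [-2.1, -0.6, 4.3]
grip_width: 0.133
```

Contact is at TCP z ≈ 0.0944 with 4.3 N, so the clip underside is at about 0.088, which matches vision. I'll back up 1 mm and advance to just short of the shaft.

Emit:
send_rows([
  [[0,0,-0.001],0],
  [[-0.0005,-0.003,-0.001],0],
  [[-0.001,-0.006,-0.001],0],
  [[-0.001,-0.009,-0.001],0],
  [[-0.001,-0.012,-0.001],0],
  [[-0.001,-0.014,-0.001],0],
  [[-0.001,-0.014,-0.001],0],
  [[-0.001,-0.014,-0.001],0],
])

```text
clock: 14.45
position: [0.4956, 0.3156, 0.0953]
ee_rot: [0.794, -0.608, 0.0, 0.0]
ft_force: [-0.5, 0.3, -1.3]
grip_width: 0.128
```

```bash
python3 - <<'E'
from h import *
o=manip.get_obs();print(o['clock'],o['position'],o['ft_force'],o['torque'])
for n,(u,v) in(('side',(365,205)),):
    im,d=grab(n,n+'6')
    cv2.imwrite(f'pics/{n}6c.png',cv2.resize(im[v-35:v+35,u-45:u+45,::-1],None,fx=8,fy=8,interpolation=cv2.INTER_CUBIC))
E
```

```text
14.45 [0.49557889 0.31558213 0.09527345] [-0.47233227  0.33594435 -1.25831248] [-0.01767547 -0.03671387 -0.00506558]
```

View pics/side6c.png

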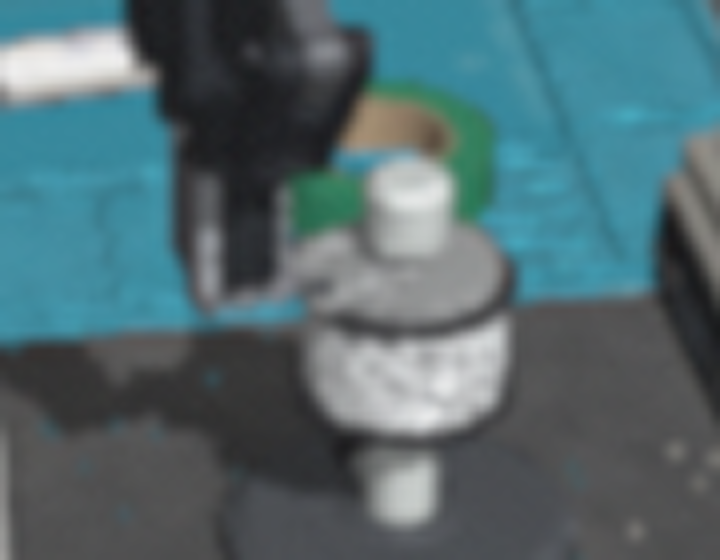

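The arms lie over the washer at crop (330,280), symmetric about the shaft, and the force is near zero. I'll advance in small steps.

Emit:
send_rows([
  [[0,-0.0005,0],0],
  [[0,-0.001,0],0],
  [[0,-0.0015,0],0],
  [[0,-0.002,0],0],
  [[0,-0.0025,0],0],
  [[0,-0.003,0],0],
  [[0,-0.003,0],0],
  [[0,-0.003,0],0],
])

```text
clock: 15.5
position: [0.4981, 0.3165, 0.0951]
ee_rot: [0.794, -0.608, -0.0, 0.0]
ft_force: [-5.7, 2.3, -0.9]
grip_width: 0.126
```

Emit:
send_rows([
  [[0,-0.0005,0],0],
  [[0,-0.001,0],0],
  [[0,-0.0015,0],0],
  [[0,-0.002,0],0],
  [[0,-0.002,0],0],
  [[0,-0.002,0],0],
  [[0,-0.002,0],0],
  [[0,-0.002,0],0],
])

```text
clock: 16.5
position: [0.5008, 0.3169, 0.0954]
ee_rot: [0.794, -0.608, 0.0, -0.0]
ft_force: [-1.1, 2.3, 0.4]
grip_width: 0.123
```

A sideways force of about 2.5–3.7 N asks for a small shift to +y, so I'll correct that while advancing.

Emit:
send_rows([
  [[-0.0005,0,0],0],
  [[-0.001,-0.0005,0],0],
  [[-0.001,-0.001,0],0],
  [[-0.001,-0.0015,0],0],
  [[-0.001,-0.002,0],0],
  [[-0.001,-0.002,0],0],
  [[-0.001,-0.002,0],0],
  [[-0.001,-0.002,0],0],
])

```text
clock: 17.5
position: [0.5023, 0.3182, 0.0953]
ee_rot: [0.794, -0.608, 0.0, 0.0]
ft_force: [-3.0, -0.2, -0.8]
grip_width: 0.125
```

Emit:
send_rows([
  [[0,-0.0005,0],0],
  [[0,-0.001,0],0],
  [[0,-0.0015,0],0],
  [[0,-0.002,0],0],
  [[0,-0.002,0],0],
  [[0,-0.002,0],0],
  [[0,-0.002,0],0],
  [[0,-0.002,0],0],
])

```text
clock: 18.5
position: [0.5043, 0.3189, 0.0954]
ee_rot: [0.794, -0.608, 0.0, -0.0]
ft_force: [0.3, 1.6, -0.8]
grip_width: 0.127
```

Emit:
send_rows([
  [[0,-0.0005,0],0],
  [[0,-0.001,0],0],
  [[0,-0.0015,0],0],
  [[0,-0.002,0],0],
  [[0,-0.002,0],0],
  [[0,-0.002,0],0],
  [[0,-0.002,0],0],
  [[0,-0.002,0],0],
])

```text
clock: 19.5
position: [0.5062, 0.3194, 0.0953]
ee_rot: [0.794, -0.608, 0.0, -0.0]
ft_force: [0.2, 1.1, -0.8]
grip_width: 0.126
```

Emit:
send_rows([
  [[0,-0.0005,0],0],
  [[0,-0.001,0],0],
  [[0,-0.0015,0],0],
  [[0,-0.002,0],0],
  [[0,-0.002,0],0],
  [[0,-0.002,0],0],
  [[0,-0.002,0],0],
  [[0,-0.002,0],0],
])

```text
clock: 20.5
position: [0.5081, 0.32, 0.0953]
ee_rot: [0.794, -0.608, 0.0, -0.0]
ft_force: [2.2, 0.7, -0.4]
grip_width: 0.126
```

```bash
python3 - <<'E'
from h import *
o=manip.get_obs();print(o['clock'],o['position'],o['ft_force'],o['torque'])
for n,(u,v) in(('side',(365,205)),):
    im,d=grab(n,n+'7')
    cv2.imwrite(f'pics/{n}7c.png',cv2.resize(im[v-35:v+35,u-45:u+45,::-1],None,fx=8,fy=8,interpolation=cv2.INTER_CUBIC))
E
```

```text
20.5 [0.50810687 0.31995977 0.09534145] [ 2.18826574  0.69468692 -0.42514046] [ 0.30501531 -0.34141842 -0.02061001]
```

View pics/side7c.png

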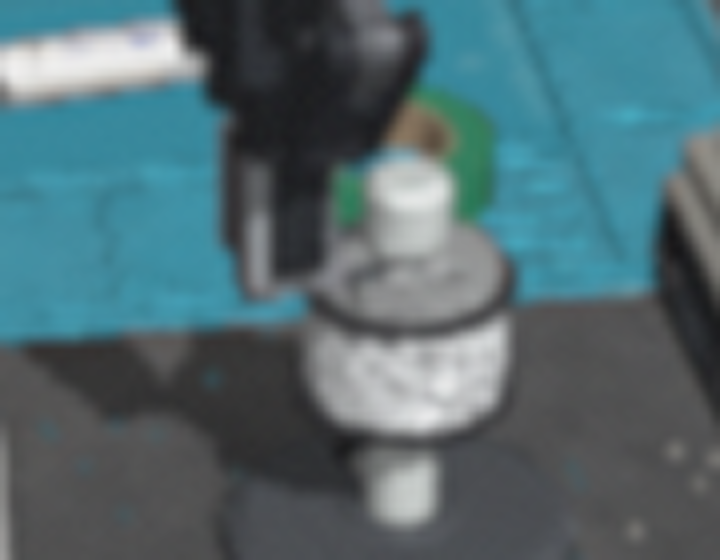

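The near arm at crop (360–460, 275) reaches alongside the shaft. The pull is now forward, so the lips have passed the widest point. I'll continue until it meets a stop.

Emit:
send_rows([
  [[0,-0.0005,0],0],
  [[0,-0.001,0],0],
  [[0,-0.0015,0],0],
  [[0,-0.002,0],0],
  [[0,-0.002,0],0],
  [[0,-0.002,0],0],
  [[0,-0.002,0],0],
  [[0,-0.002,0],0],
])

```text
clock: 21.55
position: [0.5098, 0.3205, 0.0953]
ee_rot: [0.794, -0.608, 0.0, 0.0]
ft_force: [0.7, 1.5, -0.6]
grip_width: 0.126
```

Emit:
send_rows([
  [[0,-0.0005,0],0],
  [[0,-0.001,0],0],
  [[0,-0.0015,0],0],
  [[0,-0.002,0],0],
  [[0,-0.002,0],0],
  [[0,-0.002,0],0],
  [[0,-0.002,0],0],
  [[0,-0.002,0],0],
])

```text
clock: 22.55
position: [0.5117, 0.3208, 0.0952]
ee_rot: [0.794, -0.608, 0.0, 0.0]
ft_force: [-1.5, -0.7, 0.3]
grip_width: 0.127
```

Emit:
send_rows([
  [[0,-0.0003,0],0],
  [[0,-0.0006,0],0],
  [[0,-0.001,0],0],
  [[0,-0.001,0],0],
  [[0,-0.001,0],0],
  [[0,-0.001,0],0],
  [[0,-0.001,0],0],
  [[0,-0.001,0],0],
])

```text
clock: 23.55
position: [0.5118, 0.321, 0.095]
ee_rot: [0.794, -0.608, -0.0, 0.001]
ft_force: [-6.4, -3.2, 1.8]
grip_width: 0.125
```

It meets a firm stop at 7 N with the estimated seat on the axis. I'll push slightly harder to be sure, within limits, and look.

Emit:
send_rows([
  [[0,-0.0003,0],0],
  [[0,-0.0006,0],0],
  [[0,-0.0008,0],0],
  [[0,-0.0008,0],0],
  [[0,-0.0008,0],0],
  [[0,-0.0008,0],0],
  [[0,-0.0008,0],0],
  [[0,-0.0008,0],0],
])

```text
clock: 24.55
position: [0.512, 0.3211, 0.095]
ee_rot: [0.794, -0.608, -0.001, 0.002]
ft_force: [-8.6, -4.1, 4.0]
grip_width: 0.126
```

```bash
python3 - <<'E'
from h import *
o=manip.get_obs();print(o['clock'],o['position'],o['ft_force'],o['torque'])
for n,(u,v) in(('side',(365,205)),):
    im,d=grab(n,n+'8')
    cv2.imwrite(f'pics/{n}8c.png',cv2.resize(im[v-35:v+35,u-45:u+45,::-1],None,fx=8,fy=8,interpolation=cv2.INTER_CUBIC))
E
```

```text
24.55 [0.51196446 0.32106341 0.09495129] [-8.58512347 -4.12264025  4.02993039] [-0.93222974  1.9736266  -0.01995456]
```

View pics/side8c.png

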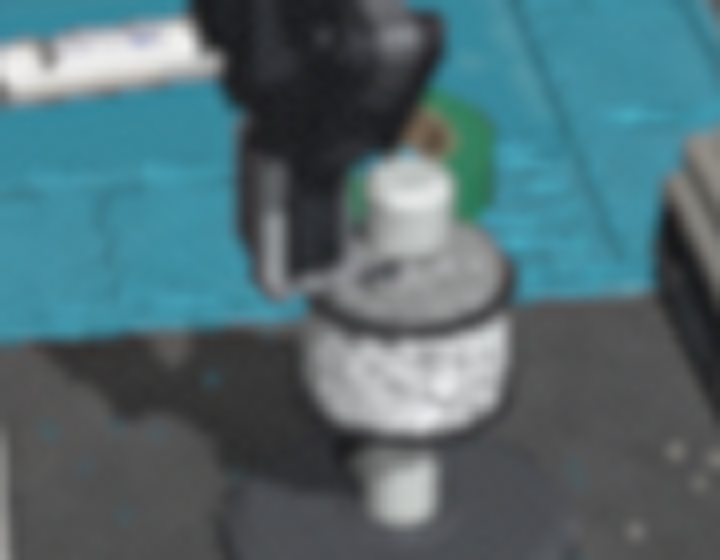

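It stops at about 10 N without moving. I'll test retention by easing back: it should tug forward if it has snapped.

Emit:
send_rows([
  [[0,0.0005,0],0],
  [[0,0.001,0],0],
  [[0,0.0015,0],0],
  [[0,0.002,0],0],
  [[0,0.0025,0],0],
  [[0,0.003,0],0],
  [[0,0.003,0],0],
  [[0,0.003,0],0],
])

```text
clock: 25.6
position: [0.5111, 0.3209, 0.0956]
ee_rot: [0.794, -0.608, 0.0, -0.001]
ft_force: [2.0, 0.8, -0.9]
grip_width: 0.127
```

A 2 N forward tug with the arm lagging the command shows the clip is retained. I'll return to neutral, then release.

Emit:
send_rows([
  [[0,-0.0005,0],0],
  [[0,-0.001,0],0],
  [[0,-0.0015,0],0],
  [[0,-0.0015,0],0],
  [[0,-0.0015,0],0],
  [[0,-0.0015,0],0],
  [[0,-0.0015,0],0],
  [[0,-0.0015,0],0],
])

```text
clock: 26.6
position: [0.5118, 0.3209, 0.0951]
ee_rot: [0.794, -0.608, -0.0, 0.0]
ft_force: [-4.3, -2.0, -0.8]
grip_width: 0.129
```

Emit:
send_rows([
  [[0,0,0],0],
  [[0,0,0],0],
  [[0,0,0],0],
  [[0,0,0],0],
  [[0,0,0],0],
  [[0,0,0],0],
  [[0,0,0],0],
  [[0,0,0],0],
], hand=0.7)

```text
clock: 27.6
position: [0.5121, 0.3211, 0.0953]
ee_rot: [0.794, -0.608, 0.0, 0.0]
ft_force: [-0.5, -0.2, -0.3]
grip_width: 0.701
```

Emit:
send_rows([
  [[0,0,-0.01],0],
  [[0,0,-0.025],0],
  [[0,0,-0.045],0],
  [[0,0.01,-0.07],0],
  [[0,0.03,-0.09],0],
  [[0,0.06,-0.1],0],
  [[0,0.09,-0.11],0],
  [[0,0.09,-0.11],0],
])

```text
clock: 28.6
position: [0.4243, 0.2981, 0.2076]
ee_rot: [0.794, -0.607, 0.002, -0.001]
ft_force: [0.9, 0.5, 0.6]
grip_width: 0.7
```

```bash
python3 - <<'E'
from h import *
o=manip.get_obs();print(o['clock'],o['position'],o['ft_force'],o['joint_velocities'].round(3))
for n,(u,v) in(('side',(365,205)),('top',(272,205))):
    im,d=grab(n,n+'9')
    cv2.imwrite(f'pics/{n}9c.png',cv2.resize(im[v-35:v+35,u-45:u+45,::-1],None,fx=8,fy=8,interpolation=cv2.INTER_CUBIC))
E
```

```text
28.6 [0.42427604 0.29810371 0.20757572] [0.93424542 0.54340755 0.58773345] [-0.011  0.057  0.035 -0.03   0.045 -0.014 -0.011]
```

View pics/side9c.png

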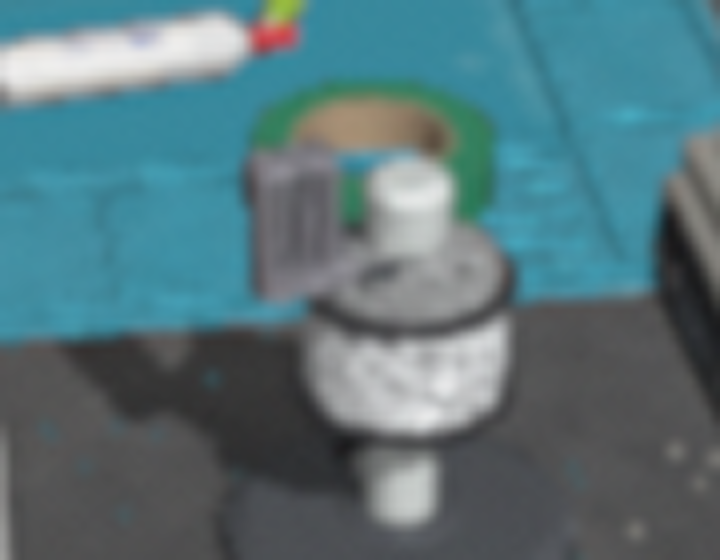

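View pics/top9c.png

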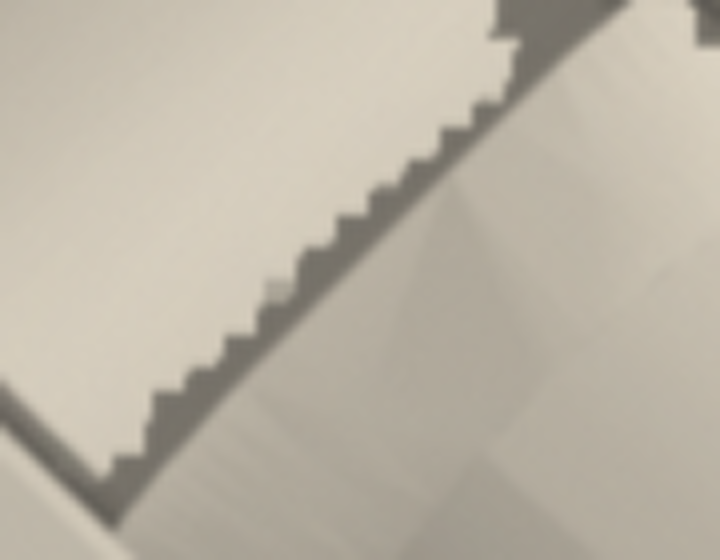

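The clip stands on its own with its tab at crop (295,225) and its arms round the shaft. The arm hides the top view, so I'll move aside to check it.

Emit:
send_rows([
  [[0.03,0,-0.01],0],
  [[0.07,0,-0.02],0],
  [[0.11,0,-0.03],0],
  [[0.16,0,-0.03],0],
  [[0.21,0,-0.03],0],
  [[0.25,0,-0.03],0],
  [[0.28,0,-0.03],0],
  [[0.28,0,-0.03],0],
])

```text
clock: 29.7
position: [0.4991, 0.0245, 0.235]
ee_rot: [0.793, -0.61, -0.0, 0.0]
ft_force: [0.5, 1.0, 0.7]
grip_width: 0.7
```

```bash
python3 - <<'E'
from h import *
o=manip.get_obs();print(o['clock'],o['position'],o['ft_force'],o['joint_velocities'].round(3))
for n,(u,v) in(('side',(365,205)),('top',(272,200))):
    im,d=grab(n,n+'10')
    cv2.imwrite(f'pics/{n}10c.png',cv2.resize(im[v-35:v+35,u-45:u+45,::-1],None,fx=8,fy=8,interpolation=cv2.INTER_CUBIC))
    P=cloud(n,d); m=(np.hypot(P[...,0]-.512,P[...,1]-.32)<.02)&(P[...,2]>.12)&(P[...,2]<.14)
    q=P[m]; print(n,m.sum(),q.mean(0).round(4),cv2.minAreaRect((q[:,:2]*1000).astype(np.float32)))
t=onplane('side',np.array([[292,158]])/8+[320,170]-.4,.126);print('side tabtop',t)
E
```

```text
29.7 [0.49912304 0.02449628 0.23501084] [0.53293589 0.96349972 0.68806548] [-0.03  -0.015 -0.052  0.01  -0.021 -0.002 -0.028]
side 25 [0.5055 0.3162 0.1242] ((505.11993408203125, 317.81817626953125), (8.299270629882812, 15.38880443572998), 12.782705307006836)
top 104 [0.5105 0.3195 0.1251] ((510.6244812011719, 319.5428161621094), (21.615249633789062, 12.108236312866211), 15.895476341247559)
side tabtop [[0.51271531 0.31839999 0.126     ]]
```

View pics/top10c.png

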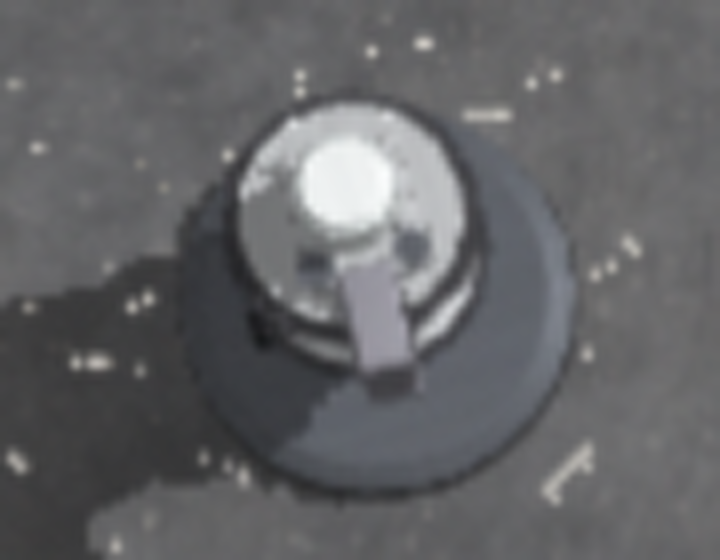

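The top view shows the clip symmetric about the shaft. The tab at crop (375,310) is 31.5 mm from the axis against a nominal 31 mm, so it is home.

```bash
python3 - <<'E'
from h import *
a,_=load('top0');b,_=load('top10')
d=cv2.absdiff(a,b).max(2)
for nm,(u,v) in dict(jar=(347,299),tape=(182,190),tester=(269,283)).items(): print(nm,d[v-15:v+15,u-15:u+15].mean().round(1))
print(manip.hand_in())
E
```

```text
jar 0.7
tape 0.9
tester 80.9
the job is handed in; nothing more can be done
None
```

```bash
python3 - <<'E'
from h import *
a,_=load('top0');b,_=load('top10')
cv2.imwrite('pics/cmp.png',np.vstack([cv2.resize(x[230:330,200:380,::-1],None,fx=3,fy=3) for x in(a,b)])[:600])
E
```

```text
(no output)
```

View pics/cmp.png

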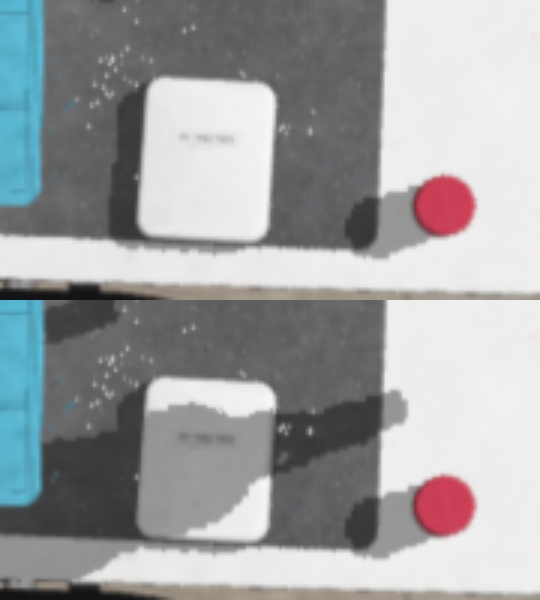

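The grey spring clip is in the spindle groove just above the washer, fully home and let go of. I handed the job in; it reports no verdict.

**What I did:** I gripped the clip by its tab and felt the washer at about 4 N; its upper face is about 88 mm up. I raised the clip 1 mm and pushed it sideways until it met a firm stop at about 10 N. I then eased back to test it, let go and moved the arm clear.

**Checks at the end:**
- **Retention:** easing back gave a tug of about 2 N towards the shaft, so the clip held.
- **Position:** in the top view the tab is 31.5 mm from the spindle axis (nominal 31 mm), and the clip looks symmetric about the shaft. It stayed in place, visibly upright, after release.
- **Other things:** the jar and tape are unchanged. The picture-difference check flagged the tester. I compared before and after only once the job was handed in: it is the arm's shadow, and the tester has not moved.

**What disagreed:**
- The two cameras differed by up to about 5 mm on the stand position. I weighted the top camera, and a sideways force while pushing called for a further 1 mm correction.
- No force reading reached the roughly 15 N expected for the snap; the highest, about 10 N, was at the stop. Forces are read only at the end of each move, so the peak was probably missed. That the clip snapped therefore rests on the stop, the tug and the pictures.

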